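# Offer the gauge ball in its dish to the watchmaker

### The job

On the watchmaker's bench a steel gauge ball lies in its two-lugged dish under the plunger of the dial comparator. Press the comparator's small lifting lever all the way down so that the plunger comes up clear of the ball, and leave it so; then take the dish by a lug, bring it out from under the gauge and turn it a quarter turn, keeping the ball in the middle (it must never roll half way out to the rim), so that the free lug is offered square over the far edge of the bench mat, towards the chair. Finish while still holding it: the dish level and motionless in the gripper about a hand's breadth (100 mm) above the middle of the mat, the ball resting in its centre, everything else on the bench left where it was.

Things in the scene. Friction and masses are not known exactly. Their poses are not given: they have to be found in the camera images.
- comparator: bench dial comparator, fixed. Black granite base 170 x 130 mm, 30 mm high; at its front a round steel anvil 52 mm across, top 55 mm above the bench; 85 mm behind it a column 24 mm across, 216 mm high; above it the gauge. Origin on the bench under the axis of anvil and plunger; x from the dial's face back to the column (front is -x), y to the left as the robot faces the dial, z up
- plunger_tip (a point): tip of the gauge's plunger (9 mm across), touching the ball's top 80 mm above the bench; rises 12.5 mm with the lever fully down. Round dial gauge above it: 59 mm across, 28 mm deep, centre 148 mm above the bench, all its parts below 216 mm; the arm to the column (20 mm wide, reaching 12 mm in front of the plunger) has its underside 100 mm above the bench
- lift_lever (a joint): steel rocker on top of the gauge, reaching out to the comparator's right (-y). 0 = up, plunger on the ball; grows as its pad is pressed down; 0.70 rad = fully down at its stop, plunger raised. Stiff: 1.5 to 2 N on the pad moves it and it stays where it is left. Pivot at (0, -0.018, 0.186) of the comparator, axis along the comparator's x
- lever_pad (a point): middle of the upper face of the lever's round black thumb pad (23 mm across, 4 mm thick), 50 mm from the pivot: at joint 0 at (0, -0.064, 0.205) of the comparator, at 0.70 rad at (0, -0.066, 0.171)
- dish: shallow round steel dish, 70 to 120 g, on the anvil, its y along the comparator's y. Bowl 88 mm across, 14 mm high, inside spherical (radius 100 mm; rim 42 mm from the middle), foot 42 mm across. Two equal lugs along +y and -y with black grips 15 mm wide, 12 mm high (5.5 to 17.5 mm above the underside), from 56 to 104 mm from the middle. Origin: middle of its underside; z up
- dish_mid (a point): middle of the dish's inner floor, 5 mm above its underside
- lug_a (a point): grip point: middle of the +y lug's grip, 82 mm from the dish's axis, 11.5 mm above its underside. This lug starts on the comparator's left (+y), away from the lever
- lug_b (a point): the same on the -y lug, which starts on the comparator's right, under the lever
- ball: polished steel gauge ball, 20 mm across, 33 g, loose in the middle of the dish; it rolls freely
- ball_center (a point): centre of the ball, 15 mm above the dish's underside at rest
- mat: grey-green bench mat fixed on the bench, 190 mm (x) by 270 mm (y), 3 mm thick, raised edge 6 mm high. Origin: the middle of its underside. Its x points to its far edge, towards the chair beyond the bench
- loupe: black eye loupe, 35 mm across, 28 mm high, standing near the mat's far left corner; leave it alone
- movement_holder: small steel movement holder, 65 x 30 x 20 mm, on the bench between comparator and mat; leave it alone
- casing_ring: aluminium casing ring, 42 mm across, 22 mm high, on the bench between comparator and mat; leave it alone
- tweezers: steel tweezers, 110 mm long, 5 mm high, lying along the mat's far edge; leave them alone
Things that resemble listed ones, but are neither listed nor needed, are in the scene too. Of the things like the comparator, leave any that is green or pink; of the rest the larger one is meant.

How it is judged:
On the way, in this order (a step that is already met when the one before it is completed fails the run):
1. the lifting lever is pressed fully down, the dish still in its place under the gauge (value of joint lift_lever above 0.62 rad and distance of dish_mid from where it was at the start of the episode below 0.012 m), for 0.2 s.
2. the dish is lifted off the anvil in the gripper, with the ball in it (height (world z) of dish_mid above 0.075 m and contact force between the fingers and dish above 0.5 N and distance between ball_center and dish_mid below 0.022 m), for 0.2 s.
At the end, for the whole second after the job is handed in: Gripper, on the near side, holds the dish 60-170 mm over the bench, clear of mat and comparator, middle within 35 mm of the mat's, level to 0.10 rad, lugs along the mat's x to 0.17 rad, still (<20 mm/s); ball in it within 10 mm of the middle, <30 mm/s; lever still over 0.6 rad (contact force between the fingers and dish above 0.5 N and height (world z) of dish between 0.06 and 0.17 m and horizontal distance between dish_mid and mat below 0.035 m and angle between dish's own z axis and vertical below 0.1 rad and angle between the y axis of dish and the x axis of mat, either way round below 0.17 rad and x of the grasp point in the frame of mat below -0.03 m and horizontal distance between ball_center and dish_mid below 0.01 m and z of ball_center in the frame of dish below 0.022 m and linear speed of ball below 0.03 m/s and linear speed of dish below 0.02 m/s and contact force between dish and mat below 0.05 N and contact force between dish and comparator below 0.05 N and value of joint lift_lever above 0.6 rad); the arm keeps its last pose, push and grip.
It fails at once if the ball rolls half way out to the dish's rim (20 mm from the middle) or leaves the dish (horizontal distance between ball_center and dish_mid above 0.02 m or z of ball_center in the frame of dish above 0.035 m).
It fails at once if the dish is pulled away while the plunger is still down (value of joint lift_lever below 0.5 rad and distance of dish_mid from where it was at the start of the episode above 0.015 m).
It fails at once if a bystander on the bench is moved by more than 15 mm (distance of any of loupe, movement_holder, casing_ring, tweezers from where it was at the start of the episode above 0.015 m).
It also fails if it takes over 72 s, if anything falls off the work surface, if the arm or the gripper's body presses on something with over 40 N, if the wrist force passes 120 N, or if a joint passes its speed limit or range.

### The arm

A 7-joint arm with a two-finger parallel gripper is mounted at the origin on the work surface. World frame = base frame: x ahead of the robot, y to its left, z up, the work surface at z = 0. Lengths are in m, angles in rad, forces in N, time in s.
With the tool pointing down it reaches from about 0.425 to 0.95 m from the base axis. Payload 4.7 kg.
Tool frame: the origin (TCP) lies between the finger pads; the fingertips stand 8 mm ahead of it and the grasp point (between the pads) lies 11 mm behind it; z points along the fingers, y is the line along which they close (so a half turn about z gives the same grasp; the last joint's range is limited). The gripper opens to 87 mm and grips with 3 to 60 N. Pads are 19 mm wide; open, the fingers measure 117 mm over their backs; the gripper's body (75 mm by 190 mm) begins 51 mm behind the grasp point.
Start: joints at [1.143, 0.469, -0.049, 1.532, 0.024, 1.141, -0.082], TCP at [0.262, -0.622, 0.231] pointing down, gripper open.
Joint ranges: [-2.59, 2.59], [-0.33, 1.99], [-1.39, 1.29], [0.1, 2.45], [-1.04, 4.18], [0.21, 1.99], [-2.66, 2.66]. Speed limits (rad/s): [2.57, 2.57, 3.14, 3.14, 3.14, 3.14, 3.14].

### API

Orientations are given as a 3x3 rotation matrix whose columns are the frame's x, y, z axes.
In Python, from workcell import status, imaging, job, models gives the robot as it stands.
- The arm moves only by the shell command python3 -m handwheel 'ROWS' [FORCE]. ROWS is JSON, a list of rows, each a list of 5 numbers: the closure, from 0 (fully open) to 1 (shut), then the shift along the tool's x, y, z in m, then the turn about the tool's z in degrees. A call has 1 to 20 rows; each row shifts and turns the commanded pose from where the row before left it, along the tool's axes as they then stand; what a row does not reach is not made up. A row lasts 1/10 s, in which the tool goes at most 50 mm and 8.59 degrees, less where a joint would pass 70% of its speed; a pose out of reach is approached as far as the arm can. A call with a gripper value outside its range is refused whole. The fingers move at their own pace and stop on an object; FORCE is the grip in N (left out, the last holds). Time passes only in rows, so rows that do not move let the fingers close. It gives the time, the measured TCP pose, the force, the opening and the grip force at its end, in the units of the state.
- status.read_state(): the state, without advancing time (a new reading comes with each control period).
- imaging.capture(name): name is "side" or "top" or "wrist"; returns the picture (400x640x3 uint8, red, green, blue); there is no depth.
- imaging.camera_params(name): a dict with "fx", "fy", "cx", "cy" (pixels), "dist_coeffs" ([k1, k2, p1, p2, k3] as OpenCV has them; the pictures are not rectified), "world_from_camera" (4x4, takes a point from camera to world coordinates). Camera axes: x right, y down, z forward; pixel columns grow to the right and rows downward; lengths in m; the calibration is good to about 2 mm. A picture is of the moment at which its call begins: read the wrist's pose just before it. camera_params takes no time and is no camera call; for the wrist camera it gives the pose at the moment of the call.
- job.job_done(): hands the job in; it is judged then, once.
Trained networks look in the newest picture that a camera, given by its name, has taken for a name from the list of things; names that differ only in an ending like _2 or _b are one class to them, and where a whole thing is asked for, a point or a joint stands for the part that bears it (a point fixed in the world has none). Each returns a list of dicts, best first, with "confidence" (0 to 1); they miss things now and then, are a little off and sometimes report something else, mostly with a low value. They report only what shows in the picture. A call takes as long as a camera call. They do not tell look-alikes from the thing itself.
- models.find_in(name, camera): "point" ([x, y, z] in m, in the coordinates of the camera as it stood for that picture, good to about 4 mm: the middle of the surface that is visible of it).
The state is a dict: "t": time; "joint_positions": joint angles; "qvel": joint speeds; "joint_efforts": joint torques, N m; "tcp_pos": TCP position; "tcp_rot": TCP orientation; "force": force on the tool from outside, world axes, zero at the start; "torque": the same for the moment, N m; "grip_width": finger opening in m; "gripper_force": force on a finger pad.
Only numpy, scipy, OpenCV 4.12 (cv2) and the standard library are available. Lean on these libraries where they do the work, as an engineer would, in place of code of your own. Each camera call takes 0.05 s, during which the arm holds its last target. There are 200 camera calls.

## Working session

There is one attempt and no reset: what is moved stays moved. The work goes in short steps, Python scripts to look and compute and a shell command to move; the robot and the scene stay as the last step left them, time stands still between calls to the robot, and variables do not carry over. Pictures are saved under pics/ and viewed, at most 10 in all, crops included, and the job is handed in when it is done.

```bash
mkdir -p pics; cat > h.py <<'E'
import numpy as np, cv2
from workcell import status, imaging, job, models
def cap(n,fn=None):
    im=imaging.capture(n)
    if fn: cv2.imwrite('pics/'+fn,cv2.cvtColor(np.asarray(im),cv2.COLOR_RGB2BGR))
    return im
def T(n): return np.array(imaging.camera_params(n)['world_from_camera'])
def find(names,cam):
    M=T(cam)
    for n in names:
        for d in models.find_in(n,cam)[:4]:
            p=np.array(d['point']); print(cam,n,round(d['confidence'],2),(M[:3,:3]@p+M[:3,3]).round(4),proj(cam,M[:3,:3]@p+M[:3,3]).round(0))
def proj(cam,P):
    c=imaging.camera_params(cam);W=np.linalg.inv(np.array(c['world_from_camera']))
    K=np.array([[c['fx'],0,c['cx']],[0,c['fy'],c['cy']],[0,0,1.]])
    return cv2.projectPoints(np.array([P],float),cv2.Rodrigues(W[:3,:3])[0],W[:3,3],K,np.array(c['dist_coeffs'],float))[0].ravel()
def ray(cam,uv,z):
    c=imaging.camera_params(cam);M=np.array(c['world_from_camera'])
    K=np.array([[c['fx'],0,c['cx']],[0,c['fy'],c['cy']],[0,0,1.]])
    x=cv2.undistortPoints(np.array([[uv]],float),K,np.array(c['dist_coeffs'],float)).ravel()
    d=M[:3,:3]@[x[0],x[1],1];o=M[:3,3];return o+d*(z-o[2])/d[2]
E
python3 - <<'E'
from h import *
s=status.read_state();print(s['t'],s['tcp_pos'],np.round(s['tcp_rot'],3),s['grip_width'])
N=['comparator','lever_pad','dish','ball','mat','lug_a','plunger_tip','loupe','movement_holder','casing_ring','tweezers']
a=cap('top','t0.png');find(N,'top')
b=cap('side','s0.png');find(N,'side')
for n in('top','side'):print(n,T(n).round(3).tolist())
E
```

```text
0.0 [ 0.26190922 -0.62151376  0.22951029] [[ 0.922  0.388 -0.001]
 [ 0.388 -0.922  0.002]
 [-0.    -0.002 -1.   ]] 0.0868264022094493
top comparator 0.91 [ 0.6266 -0.4134  0.0181] [417. 157.]
top comparator 0.9 [ 0.285  -0.1979  0.0198] [355. 258.]
top comparator 0.8 [ 0.5755 -0.2066  0.0299] [357. 172.]
top lever_pad 0.67 [0.2584 0.1621 0.204 ] [239. 273.]
top lever_pad 0.58 [ 0.5414 -0.2794  0.1986] [388. 176.]
top dish 0.73 [ 0.517  -0.2169  0.0697] [362. 188.]
top mat 0.61 [0.5493 0.1898 0.0013] [240. 181.]
top mat 0.23 [ 0.5402 -0.2794  0.1975] [388. 177.]
top lug_a 0.66 [ 0.5184 -0.2137  0.0699] [361. 188.]
top movement_holder 0.59 [ 0.6949 -0.0136  0.0074] [300. 138.]
top tweezers 0.53 [0.6241 0.12   0.0065] [260. 159.]
side comparator 0.95 [ 0.6251 -0.4153  0.0213] [298. 155.]
side comparator 0.72 [0.2959 0.2329 0.0335] [393. 338.]
side comparator 0.69 [ 0.2918 -0.1971  0.0194] [396. 208.]
side comparator 0.62 [ 0.5813 -0.1973  0.0288] [300. 197.]
side lever_pad 0.75 [0.6322 0.2768 0.0296] [240. 339.]
side lever_pad 0.64 [0.2627 0.1682 0.1984] [420. 272.]
side lever_pad 0.39 [ 0.2702 -0.2475  0.1329] [408. 169.]
side dish 0.57 [ 0.5209 -0.2197  0.0683] [321. 184.]
side dish 0.27 [0.4211 0.0224 0.0129] [345. 263.]
side ball 0.26 [0.6298 0.2742 0.029 ] [241. 338.]
side mat 0.56 [0.5481 0.2082 0.0094] [284. 321.]
side lug_a 0.63 [ 0.5216 -0.216   0.0615] [320. 186.]
side loupe 0.66 [0.6279 0.2756 0.0311] [242. 338.]
side movement_holder 0.61 [ 0.7017 -0.0088  0.0101] [245. 244.]
side casing_ring 0.55 [0.4206 0.0236 0.0137] [346. 263.]
side tweezers 0.65 [0.6272 0.1288 0.0075] [259. 289.]
side tweezers 0.45 [ 0.5206 -0.2136  0.0644] [320. 186.]
top [[-0.004, -0.998, 0.055, 0.394], [-1.0, 0.003, -0.019, -0.038], [0.019, -0.055, -0.998, 1.498], [0.0, 0.0, 0.0, 1.0]]
side [[-0.992, -0.094, 0.086, 0.393], [-0.127, 0.681, -0.721, 0.684], [0.009, -0.726, -0.688, 0.863], [0.0, 0.0, 0.0, 1.0]]
```

View pics/t0.png

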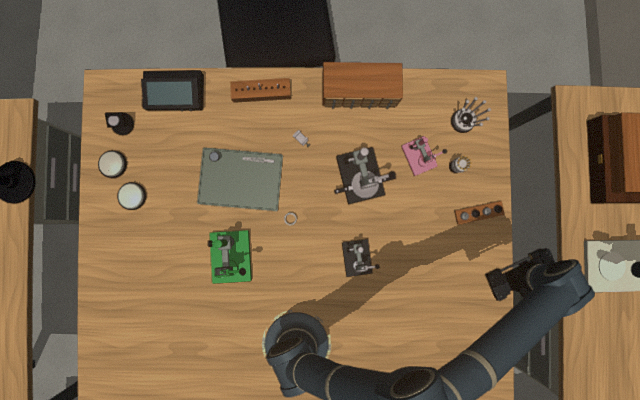

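View pics/s0.png

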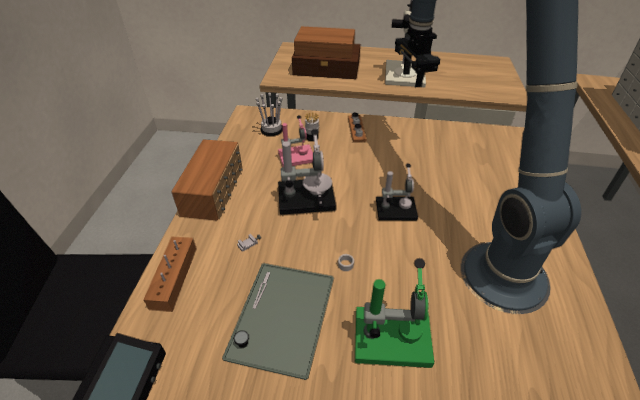

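Candidates for the comparator: green at top-view (230,255), pink at (420,155), small black at (357,257), large black at (361,175). The large black one is neither green nor pink and is the larger of the rest, so it fits. I'll confirm it in a crop.

```bash
python3 - <<'E'
from h import *
t=cv2.imread('pics/t0.png')[135:215,320:410];s=cv2.imread('pics/s0.png')[130:220,265:345]
t=cv2.resize(t,(450,400),interpolation=cv2.INTER_CUBIC);s=cv2.resize(s,(350,394),interpolation=cv2.INTER_CUBIC)
s=cv2.copyMakeBorder(s,0,6,0,0,0)
cv2.imwrite('pics/c0.png',np.hstack([t,s]))
E
```

```text
(no output)
```

View pics/c0.png

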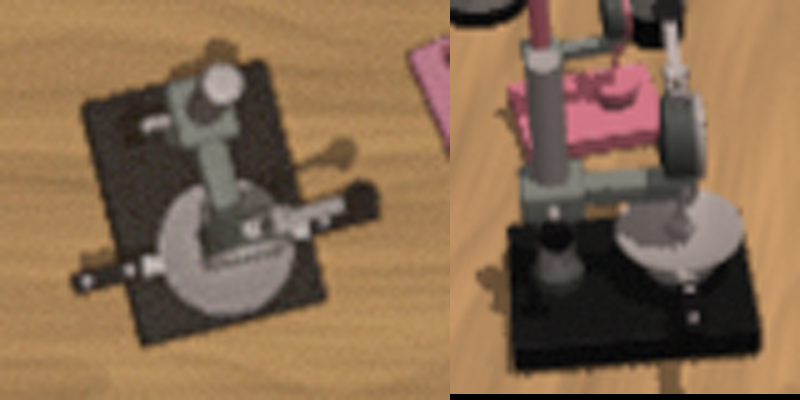

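The crop shows the large black comparator with the dish under its gauge. Top view: dish middle about (365,185), pad about (392,175), lug A's end about (336,191), column top about (365,152). Next I measure its pose and the mat's.

```bash
python3 - <<'E'
from h import *
from scipy.optimize import least_squares
im=cv2.imread('pics/t0.png')
q=lambda x,y:(319.6+x/5,134.6+y/5)  # crop->full
f=lambda c:q(*c)
C=[f(c) for c in[(83,103),(267,60),(327,297),(143,345)]]
P=np.array([ray('top',c,.03) for c in C]);print(P.round(4))
print('sizes',[np.linalg.norm(P[i]-P[(i+1)%4]).round(3) for i in range(4)])
for n,c,z in[('col',(223,84),.216),('pad',(362,200),.205),('dish',(227,250),.069),('lugAend',(76,281),.066)]:print(n,ray('top',f(c),z).round(4))
# mat mask
hsv=cv2.cvtColor(im,cv2.COLOR_BGR2HSV);print(hsv[185,240])
h0=hsv[185,240].astype(int)
m=(np.abs(hsv.astype(int)-h0)<[14,28,30]).all(2).astype(np.uint8);
m=cv2.morphologyEx(m,cv2.MORPH_OPEN,np.ones((3,3)))
n,l,st,_=cv2.connectedComponentsWithStats(m);k=l[185,240];print(st[k])
r=cv2.boxPoints(cv2.minAreaRect(np.argwhere(l==k)[:,::-1].astype(np.float32)))
M=np.array([ray('top',c,.004) for c in r]);print(r.round(1),M.round(4),M.mean(0).round(4))
for i in range(4):d=M[(i+1)%4]-M[i];print(np.linalg.norm(d).round(3),np.degrees(np.arctan2(d[1],d[0])).round(1))
print(imaging.camera_params('wrist'))
E
```

```text
[[ 0.6317 -0.1367  0.03  ]
 [ 0.6611 -0.2614  0.03  ]
 [ 0.5005 -0.2999  0.03  ]
 [ 0.4686 -0.1758  0.03  ]]
sizes [np.float64(0.128), np.float64(0.165), np.float64(0.128), np.float64(0.168)]
col [ 0.6128 -0.2068  0.216 ]
pad [ 0.5454 -0.2903  0.205 ]
dish [ 0.5286 -0.2276  0.069 ]
lugAend [ 0.5087 -0.1289  0.066 ]
[ 36  32 120]
[ 198  148   84   63 4176]
[[197.2 203.3]
 [202.3 147. ]
 [282.2 154.3]
 [277.1 210.6]] [[0.4724 0.335  0.004 ]
 [0.6652 0.32   0.004 ]
 [0.6392 0.046  0.004 ]
 [0.447  0.0632 0.004 ]] [0.5559 0.191  0.004 ]
0.193 -4.5
0.275 -95.4
0.193 174.9
0.273 84.7
{'fx': 304.757850636847, 'fy': 304.757850636847, 'cx': 319.46035856608324, 'cy': 197.5374499958959, 'dist_coeffs': array([-0.01313187,  0.        ,  0.        ,  0.        ,  0.        ]), 'world_from_camera': array([[ 3.89132545e-01, -8.82998834e-01, -2.62466992e-01,
         3.34738882e-01],
       [-9.21181754e-01, -3.73063244e-01, -1.10670647e-01,
        -5.90967419e-01],
       [-1.94735593e-04,  2.84845355e-01, -9.58573464e-01,
         3.85019212e-01],
       [ 0.00000000e+00,  0.00000000e+00,  0.00000000e+00,
         1.00000000e+00]])}
```

```bash
python3 -m handwheel '[[1,0,0,-0.01,-8.05],[1,0,0,-0.01,-8.05],[1,0,0,-0.01,-8.05],[1,0,0,0,-8.05],[1,0,0,0,-8.05],[1,0,0,0,-8.05],[1,0,0,0,-8.05],[1,0,0,0,-8.05],[1,0,0,0,-8.05],[1,0,0,0,-8.05],[1,0,0,0,0],[1,0,0,0,0]]' 20
python3 - <<'E'
from h import *
s=status.read_state();R=np.array(s['tcp_rot']);p=np.array(s['tcp_pos'])
print(p,R.round(3),s['force'],R.T@(np.array([.545,-.2895,.26])-p))
E
```

```text
t: 2.4
tcp_pos: [0.262, -0.6221, 0.2605]
tcp_rot: [[-0.228, 0.974, 0.0], [0.974, 0.228, 0.0], [0.0, 0.0, -1.0]]
force: [-0.0, -0.2, 0.6]
grip_width: 0.003
gripper_force: 0.0
[ 0.2619868  -0.62207878  0.26053025] [[-0.228  0.974  0.   ]
 [ 0.974  0.228  0.   ]
 [ 0.     0.    -1.   ]] [-0.0124226  -0.19138518  0.61711753] [0.25935487 0.35134045 0.00058022]
```

```bash
python3 -m handwheel '[[1,0.013,0.0175,0,0],[1,0.0259,0.0351,0,0],[1,0.0259,0.0351,0,0],[1,0.0259,0.0351,0,0],[1,0.0259,0.0351,0,0],[1,0.0259,0.0351,0,0],[1,0.0259,0.0351,0,0],[1,0.0259,0.0351,0,0],[1,0.0259,0.0351,0,0],[1,0.0259,0.0351,0,0],[1,0.0129,0.0176,0,0],[1,0,0,0,0],[1,0,0,0,0]]'
python3 - <<'E'
from h import *
a=cap('wrist','w0.png');find(['lever_pad','dish','ball','lug_a','comparator'],'wrist')
b=cap('top');find(['lever_pad','dish'],'top')
A=np.array([.5295,-.227]);th=np.radians(13.4);ex=np.array([np.cos(th),np.sin(th)]);ey=np.array([-ex[1],ex[0]])
W=lambda x,y,z:np.r_[A+x*ex+y*ey,z]
for n,P in dict(pad=W(0,-.064,.205),lugA=W(0,.082,.0725),lugAend=W(0,.104,.0725),col=W(.085,0,.216),fl=W(-.045,.065,.03)).items():print(n,P.round(4),proj('wrist',P).round(0))
E
```

```text
t: 3.7
tcp_pos: [0.5437, -0.2891, 0.2605]
tcp_rot: [[-0.23, 0.973, -0.001], [0.973, 0.23, -0.001], [-0.001, -0.001, -1.0]]
force: [0.3, -0.3, 0.7]
grip_width: 0.0005
gripper_force: 0.0
wrist lever_pad 0.74 [ 0.5417 -0.2752  0.1942] [322. 195.]
wrist lever_pad 0.63 [ 0.2706 -0.2438  0.1395] [20. 73.]
wrist dish 0.62 [ 0.5175 -0.2034  0.0666] [315.  95.]
wrist lug_a 0.79 [ 0.5123 -0.2022  0.0629] [310.  94.]
wrist comparator 0.91 [ 0.3012 -0.2064  0.0301] [133.  55.]
wrist comparator 0.83 [ 0.581  -0.213   0.1117] [375. 120.]
wrist comparator 0.61 [ 0.6468 -0.3728  0.0146] [376. 240.]
top lever_pad 0.57 [ 0.5379 -0.2618  0.1895] [382. 178.]
top lever_pad 0.47 [0.2608 0.1677 0.2008] [237. 272.]
top lever_pad 0.4 [ 0.271  -0.2409  0.1375] [373. 266.]
top dish 0.71 [ 0.517  -0.2126  0.0711] [361. 188.]
pad [ 0.5443 -0.2893  0.205 ] [320. 219.]
lugA [ 0.5105 -0.1472  0.0725] [319.  38.]
lugAend [ 0.5054 -0.1258  0.0725] [319.  14.]
col [ 0.6122 -0.2073  0.216 ] [452. 131.]
fl [ 0.4707 -0.1742  0.03  ] [281.  62.]
```

View pics/w0.png

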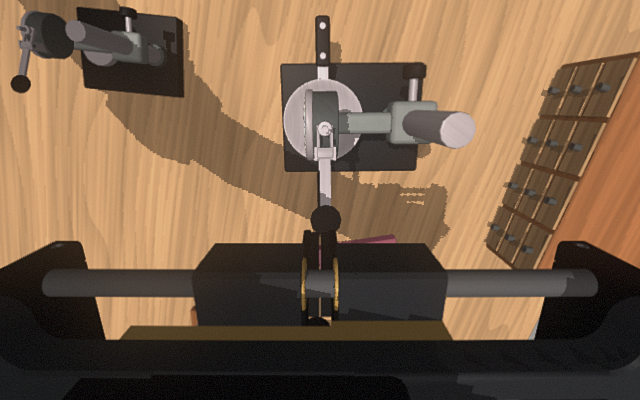

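The wrist view shows pad at (325,218), lug A from (322,16) to about (322,60), and column top at (459,129). That matches the estimate to about 3 mm along tool y, and the yaw is right. Now I press the lever.

```bash
python3 -m handwheel '[[1,0,0.003,0.02,0],[1,0,0,0.02,0],[1,0,0,0.005,0],[1,0,0,0.004,0],[1,0,0,0.004,0],[1,0,0,0.004,0],[1,0,0,0.004,0],[1,0,0,0.004,0],[1,0,0,0.004,0],[1,0,0,0.004,0],[1,0,0,0.003,0],[1,0,0,0.002,0],[1,0,0,0,0]]'
```

```text
t: 5.45
tcp_pos: [0.5469, -0.2875, 0.1828]
tcp_rot: [[-0.231, 0.973, -0.0], [0.973, 0.231, 0.001], [0.001, -0.0, -1.0]]
force: [-1.7, 1.1, 3.7]
grip_width: 0.0004
gripper_force: 1.5
```

```bash
python3 -m handwheel '[[1,0,0,0.002,0],[1,0,0,0.001,0],[1,0,0,0.001,0],[1,0,0,0,0]]'
```

```text
t: 5.85
tcp_pos: [0.5472, -0.2875, 0.1822]
tcp_rot: [[-0.231, 0.973, 0.001], [0.973, 0.231, -0.001], [-0.001, 0.0, -1.0]]
force: [-6.6, 3.9, 18.6]
grip_width: 0.0006
gripper_force: 8.9
```

```bash
python3 -m handwheel '[[1,0,0,-0.005,0],[1,0,0,-0.015,0],[1,0,0,-0.03,0],[1,0,0,-0.02,0],[0.55,0.035,0,0,0],[0.55,0.035,0,0,0],[0.55,0.035,0,0,0],[0.55,0.035,0,0,0],[0.55,0,0,0,0],[0.55,0,0,0,0],[0.55,0,0,0,0]]'
python3 - <<'E'
from h import *
s=status.read_state();R=np.array(s['tcp_rot']);p=np.array(s['tcp_pos'])
a=cap('wrist','w1.png');find(['lever_pad','dish','ball','lug_a'],'wrist')
A=np.array([.5310,-.2265]);th=np.radians(13.4);ex=np.array([np.cos(th),np.sin(th)]);ey=np.array([-ex[1],ex[0]])
W=lambda x,y,z:np.r_[A+x*ex+y*ey,z]
for n,P in dict(pad=W(0,-.066,.171),lugA=W(0,.082,.0725),lugAin=W(0,.056,.0725),lugAend=W(0,.104,.0725),tip=p+.008*R[:,2]).items():print(n,P.round(4),proj('wrist',P).round(0), (R.T@(P-p)).round(4))
E
```

```text
t: 6.95
tcp_pos: [0.5145, -0.1536, 0.2486]
tcp_rot: [[-0.229, 0.973, 0.0], [0.973, 0.229, -0.001], [-0.001, -0.0, -1.0]]
force: [-0.1, -0.8, -0.5]
grip_width: 0.0383
gripper_force: 0.0
wrist lever_pad 0.8 [ 0.2702 -0.241   0.1393] [ 45. 228.]
wrist lever_pad 0.68 [ 0.5393 -0.2441  0.1827] [323. 318.]
wrist dish 0.85 [ 0.5194 -0.2047  0.0649] [313. 221.]
wrist dish 0.52 [0.4252 0.0038 0.017 ] [274.  20.]
wrist ball 0.48 [ 0.5362 -0.2231  0.0765] [323. 243.]
wrist lug_a 0.77 [ 0.5156 -0.203   0.0614] [310. 219.]
pad [ 0.5463 -0.2907  0.171 ] [318. 352.] [-0.1407 -0.0005  0.0777]
lugA [ 0.512  -0.1467  0.0725] [318. 175.] [ 0.0074 -0.0009  0.1761]
lugAin [ 0.518  -0.172   0.0725] [318. 198.] [-0.0186 -0.0008  0.1761]
lugAend [ 0.5069 -0.1253  0.0725] [318. 155.] [ 0.0294 -0.0009  0.1761]
tip [ 0.5145 -0.1536  0.2406] [318. 249.] [-0.    -0.     0.008]
```

View pics/w1.png

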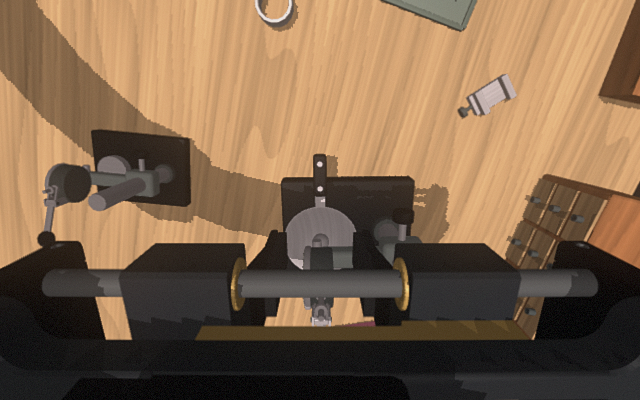

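Lug A shows at column 320, rows 155–197, as predicted to within 2 mm. The lever is down and the dish is still in place at (320,235). I'll descend and check the centring close up.

```bash
python3 -m handwheel '[[0.55,0.0075,0.001,0.02,0],[0.55,0,0,0.03,0],[0.55,0,0,0.03,0],[0.55,0,0,0.03,0],[0.55,0,0,0.025,0],[0.55,0,0,0.01,0],[0.55,0,0,0,0],[0.55,0,0,0,0]]'
python3 - <<'E'
from h import *
s=status.read_state();R=np.array(s['tcp_rot']);p=np.array(s['tcp_pos'])
a=cap('wrist','w2.png')
for z in(.06,.0725):
  for u in range(-1,2):print(z,u,proj('wrist',p+R[:,0]*.022*u+R[:,2]*(p[2]-z)).round(1))
c=cv2.imread('pics/w2.png')[120:320,200:440];cv2.imwrite('pics/w2c.png',cv2.resize(c,None,fx=3,fy=3,interpolation=cv2.INTER_CUBIC))
E
```

```text
t: 8.0
tcp_pos: [0.5146, -0.1447, 0.1045]
tcp_rot: [[-0.231, 0.973, 0.002], [0.973, 0.231, -0.0], [-0.001, 0.002, -1.0]]
force: [0.9, -0.4, -0.5]
grip_width: 0.0393
gripper_force: 0.0
0.06 -1 [318.3 252.8]
0.06 0 [318.3 224.3]
0.06 1 [318.3 194.2]
0.0725 -1 [318.3 261.2]
0.0725 0 [318.3 231.3]
0.0725 1 [318.3 199.5]
```

View pics/w2c.png

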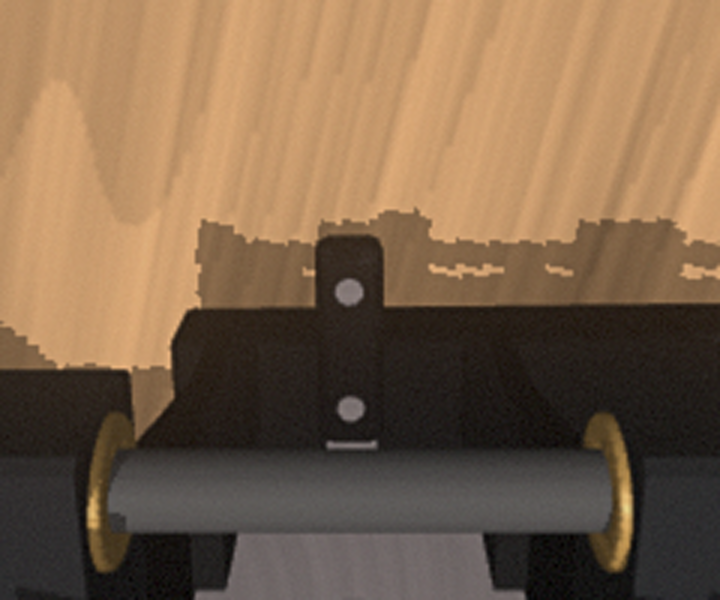

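The lug's centre is at column 316.7 and the fingers' middle is at 319.8, so I shift y by -1.8 mm. Rows 199–268 match lug A lengthwise.

```bash
python3 -m handwheel '[[0.55,0,-0.0018,0.01,0],[0.55,0,0,0.01,0],[0.55,0,0,0.01,0],[0.55,0,0,0.01,0],[0.55,0,0,0.006,0],[0.55,0,0,0.003,0],[0.55,0,0,0,0],[0.62,0,0,0,0],[0.68,0,0,0,0],[0.72,0,0,0,0],[0.76,0,0,0,0],[0.8,0,0,0,0],[0.83,0,0,0,0],[0.86,0,0,0,0],[0.9,0,0,0,0],[1,0,0,0,0]]' 6
python3 -m handwheel '[[1,0,0,0,0],[1,0,0,0,0],[1,0,0,0,0],[1,0,0,0,0]]' 20
python3 -m handwheel '[[1,0,0,0,0],[1,0,0,0,0],[1,0,0,0,0],[1,0,0,0,0]]' 50
```

```text
t: 9.65
tcp_pos: [0.512, -0.1451, 0.0566]
tcp_rot: [[-0.231, 0.973, 0.001], [0.973, 0.231, -0.002], [-0.002, 0.001, -1.0]]
force: [-12.7, 0.5, 20.9]
grip_width: 0.0152
gripper_force: 6.0
t: 10.05
tcp_pos: [0.512, -0.1452, 0.0566]
tcp_rot: [[-0.231, 0.973, 0.001], [0.973, 0.231, -0.002], [-0.002, 0.001, -1.0]]
force: [-12.5, 0.9, 20.3]
grip_width: 0.0148
gripper_force: 20.0
t: 10.45
tcp_pos: [0.5121, -0.1451, 0.0566]
tcp_rot: [[-0.231, 0.973, 0.001], [0.973, 0.231, -0.002], [-0.002, 0.001, -1.0]]
force: [-12.1, 1.8, 20.6]
grip_width: 0.0144
gripper_force: 50.0
```

Fz is about 20 N and Fx about -12 N. The gripper body is lightly touching something, most likely the clamp knob beside the column. It is under 40 N, and a slow lift should free it, so I watch the force.

```bash
python3 -m handwheel '[[1,0,0,-0.0004,0],[1,0,0,-0.0004,0],[1,0,0,-0.0004,0],[1,0,0,-0.0004,0],[1,0,0,-0.0004,0],[1,0,0,-0.0004,0],[1,0,0,-0.0004,0],[1,0,0,-0.0004,0],[1,0,0,0,0],[1,0,0,0,0]]'
```

```text
t: 11.45
tcp_pos: [0.5118, -0.145, 0.0577]
tcp_rot: [[-0.231, 0.973, -0.0], [0.973, 0.231, -0.0], [-0.0, -0.0, -1.0]]
force: [-3.4, 0.0, 4.6]
grip_width: 0.0146
gripper_force: 50.0
```

```bash
python3 -m handwheel '[[1,0,0,-0.0004,0],[1,0,0,-0.0004,0],[1,0,0,-0.0004,0],[1,0,0,-0.0006,0],[1,0,0,-0.0006,0],[1,0,0,-0.0006,0],[1,0,0,-0.0006,0],[1,0,0,-0.0006,0],[1,0,0,-0.0006,0],[1,0,0,-0.0004,0],[1,0,0,0,0],[1,0,0,0,0]]'
python3 - <<'E'
from h import *
s=status.read_state();R=np.array(s['tcp_rot']);p=np.array(s['tcp_pos']);print(s['torque'],p)
cap('side','s1.png')
a=cap('wrist');find(['dish','ball'],'wrist');
c=cv2.imread('pics/s1.png')[130:230,255:375];cv2.imwrite('pics/s1c.png',cv2.resize(c,None,fx=5,fy=5,interpolation=cv2.INTER_CUBIC))
E
```

```text
t: 12.65
tcp_pos: [0.512, -0.1449, 0.063]
tcp_rot: [[-0.231, 0.973, 0.0], [0.973, 0.231, -0.0], [-0.0, 0.0, -1.0]]
force: [-1.2, 0.6, -1.3]
grip_width: 0.0142
gripper_force: 50.0
[ 0.08040874 -0.0724782  -0.00387172] [ 0.51196177 -0.14494643  0.06296891]
wrist dish 0.81 [ 0.5156 -0.1379  0.0732] [328. 253.]
```

View pics/s1c.png

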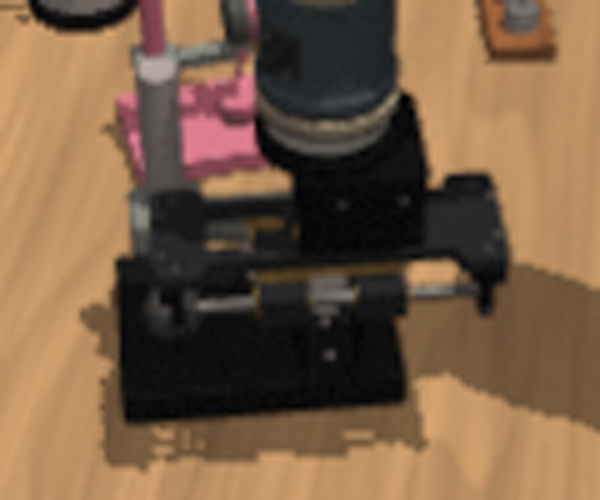

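The force is now just the dish's weight. I move out the front, diagonally away from the small comparator, with gentle ramps, then rise.

```bash
python3 -m handwheel '[[1,0,-0.002,0,0],[1,0.001,-0.004,0,0],[1,0.002,-0.006,0,0],[1,0.004,-0.008,0,0],[1,0.004,-0.008,0,0],[1,0.004,-0.008,0,0],[1,0.004,-0.008,0,0],[1,0.004,-0.008,0,0],[1,0.003,-0.006,0,0],[1,0.002,-0.004,0,0],[1,0.001,-0.003,-0.001,0],[1,0,0,-0.003,0],[1,0,0,-0.004,0],[1,0,0,-0.004,0],[1,0,0,-0.004,0],[1,0,0,-0.003,0],[1,0,0,-0.001,0],[1,0,0,0,0],[1,0,0,0,0]]'
python3 - <<'E'
from h import *
s=status.read_state();R=np.array(s['tcp_rot']);p=np.array(s['tcp_pos']);print(s['torque'],p)
a=cap('wrist');find(['dish','ball','ball_center','lug_b'],'wrist')
a=cap('top','t2.png');find(['dish','ball','lug_b','lever_pad'],'top')
a=cap('side','s2.png');find(['dish','ball','lug_b','lever_pad'],'side')
c=cv2.imread('pics/t2.png')[130:280,310:430];d=cv2.imread('pics/s2.png')[130:230,265:385]
cv2.imwrite('pics/c2.png',np.hstack([cv2.resize(c,(400,500)),cv2.resize(d,(400,333)) if 0 else cv2.copyMakeBorder(cv2.resize(d,(400,333),interpolation=cv2.INTER_CUBIC),0,167,0,0,0)]))
E
```

```text
t: 14.75
tcp_pos: [0.442, -0.1318, 0.0829]
tcp_rot: [[-0.231, 0.973, -0.0], [0.973, 0.231, -0.0], [0.0, -0.0, -1.0]]
force: [-0.1, 0.6, -0.9]
grip_width: 0.0146
gripper_force: 50.0
[ 0.11037275 -0.13055948 -0.02186   ] [ 0.4419502  -0.13177188  0.08290061]
wrist dish 0.82 [ 0.4432 -0.1234  0.0961] [325. 252.]
wrist lug_b 0.64 [ 0.4426 -0.1239  0.0959] [323. 253.]
top dish 0.85 [ 0.4744 -0.2465  0.0938] [372. 201.]
top ball 0.35 [ 0.4727 -0.2453  0.0915] [372. 201.]
top ball 0.28 [0.5514 0.1898 0.0017] [240. 180.]
top lug_b 0.78 [ 0.4733 -0.245   0.0929] [372. 201.]
top lever_pad 0.55 [0.2623 0.1661 0.2032] [237. 271.]
top lever_pad 0.46 [ 0.5404 -0.2818  0.1709] [387. 178.]
side dish 0.62 [ 0.4458 -0.1603  0.0993] [344. 192.]
side lug_b 0.47 [ 0.4421 -0.1512  0.0939] [345. 196.]
side lever_pad 0.76 [0.266  0.1665 0.199 ] [418. 271.]
side lever_pad 0.24 [0.4188 0.0228 0.0125] [346. 263.]
```

View pics/c2.png

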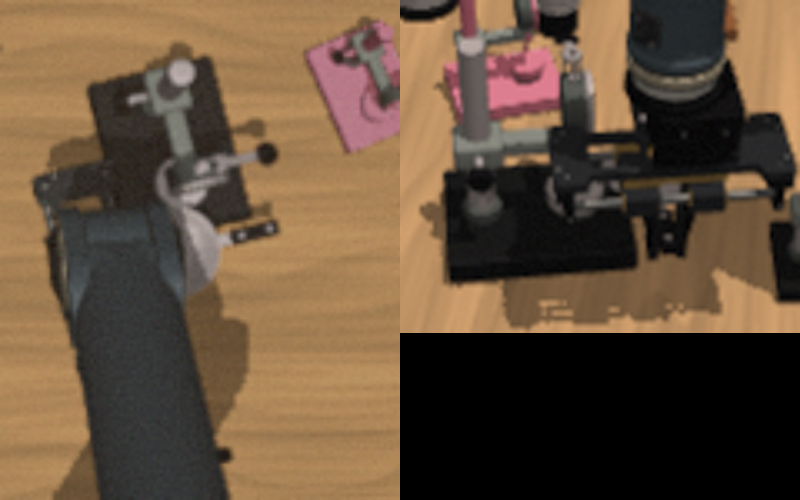

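Dish and ball are out in front, lug B at (386,200), and the pressed pad at (389,176). I carry it left in the current orientation while rising, then go diagonally to the mat, then turn.

```bash
python3 -m handwheel '[[1,0.002,0,0,0],[1,0.004,0,-0.001,0],[1,0.006,0,-0.002,0],[1,0.008,0,-0.002,0],[1,0.01,0,-0.002,0],[1,0.01,0,-0.002,0],[1,0.01,0,-0.002,0],[1,0.01,0,-0.002,0],[1,0.01,0,-0.002,0],[1,0.01,0,-0.002,0],[1,0.01,0,-0.002,0],[1,0.01,0,-0.002,0],[1,0.01,0,-0.002,0],[1,0.01,0,-0.002,0],[1,0.01,0,-0.002,0],[1,0.01,0,-0.002,0],[1,0.01,0,-0.002,0],[1,0.01,0,-0.002,0],[1,0.01,0,-0.001,0],[1,0.01,0,0,0]]'
python3 -m handwheel '[[1,0.01,0.002,0,0],[1,0.01,0.004,0,0],[1,0.01,0.006,0,0],[1,0.01,0.008,0,0],[1,0.01,0.008,0,0],[1,0.01,0.008,0,0],[1,0.01,0.008,0,0],[1,0.01,0.008,0,0],[1,0.01,0.008,0,0],[1,0.01,0.008,0,0],[1,0.01,0.008,0,0],[1,0.008,0.008,0,0],[1,0.006,0.008,0,0],[1,0.005,0.008,0,0],[1,0.003,0.005,0,0],[1,0.002,0.002,0,0],[1,0,0,0,0]]'
python3 -m handwheel '[[1,0,0,0,-0.7],[1,0,0,0,-1.4],[1,0,0,0,-2.1],[1,0,0,0,-2.8],[1,0,0,0,-2.8],[1,0,0,0,-2.8],[1,0,0,0,-2.8],[1,0,0,0,-2.8],[1,0,0,0,-2.8],[1,0,0,0,-2.8],[1,0,0,0,-2.8],[1,0,0,0,-2.8],[1,0,0,0,-2.8],[1,0,0,0,-2.8],[1,0,0,0,-2.8],[1,0,0,0,-2.8],[1,0,0,0,-2.8],[1,0,0,0,-2.8],[1,0,0,0,-2.8],[1,0,0,0,-2.8]]'
python3 -m handwheel '[[1,0,0,0,-2.8],[1,0,0,0,-2.8],[1,0,0,0,-2.8],[1,0,0,0,-2.8],[1,0,0,0,-2.8],[1,0,0,0,-2.8],[1,0,0,0,-2.0],[1,0,0,0,-1.2],[1,0,0,0,-0.6],[1,0,0,0,0],[1,0,0,0,0],[1,0,0,0,0],[1,0,0,0,0],[1,0,0,0,0]]'
```

```text
t: 17.5
tcp_pos: [0.4003, 0.0442, 0.1171]
tcp_rot: [[-0.231, 0.973, 0.0], [0.973, 0.231, -0.0], [-0.0, 0.0, -1.0]]
force: [0.3, 1.1, -1.8]
grip_width: 0.0147
gripper_force: 50.0
t: 19.2
tcp_pos: [0.4737, 0.1986, 0.1169]
tcp_rot: [[-0.231, 0.973, -0.0], [0.973, 0.231, -0.0], [-0.0, -0.0, -1.0]]
force: [-0.0, -0.2, -1.5]
grip_width: 0.0145
gripper_force: 50.0
t: 21.2
tcp_pos: [0.4735, 0.1979, 0.1169]
tcp_rot: [[-0.908, 0.418, -0.0], [0.418, 0.908, -0.001], [-0.0, -0.001, -1.0]]
force: [-0.0, 0.1, -0.5]
grip_width: 0.0144
gripper_force: 50.0
t: 22.6
tcp_pos: [0.4736, 0.1985, 0.1169]
tcp_rot: [[-0.997, 0.074, 0.0], [0.074, 0.997, -0.0], [-0.0, -0.0, -1.0]]
force: [0.8, 0.5, -0.4]
grip_width: 0.0146
gripper_force: 50.0
```

```bash
python3 -m handwheel '[[1,0,0,0,0],[1,0,0,0,0],[1,0,0,0,0],[1,0,0,0,0],[1,0,0,0,0],[1,0,0,0,0],[1,0,0,0,0],[1,0,0,0,0],[1,0,0,0,0],[1,0,0,0,0],[1,0,0,0,0],[1,0,0,0,0],[1,0,0,0,0],[1,0,0,0,0],[1,0,0,0,0],[1,0,0,0,0],[1,0,0,0,0],[1,0,0,0,0],[1,0,0,0,0],[1,0,0,0,0]]'
python3 - <<'E'
from h import *
a=cap('top','t3.png');find(['dish','ball','lug_b','lever_pad'],'top')
a=cap('side','s3.png');find(['dish','ball','lug_b'],'side')
for n in('top','side'):
  print(n,'mid',proj(n,[.555,.192,.125]).round(0),'lugB',proj(n,[.637,.186,.126]).round(0),'ball',proj(n,[.555,.192,.135]).round(0))
c=cv2.imread('pics/t3.png')[120:245,180:280];d=cv2.imread('pics/s3.png')[220:370,230:350]
cv2.imwrite('pics/c3.png',np.hstack([cv2.resize(c,(400,500),interpolation=cv2.INTER_CUBIC),cv2.resize(d,(400,500),interpolation=cv2.INTER_CUBIC)]))
E
```

```text
t: 24.6
tcp_pos: [0.4736, 0.1985, 0.1169]
tcp_rot: [[-0.997, 0.074, 0.0], [0.074, 0.997, -0.0], [-0.0, -0.0, -1.0]]
force: [-0.6, 0.7, -1.3]
grip_width: 0.0142
gripper_force: 50.0
top dish 0.76 [0.5652 0.1849 0.1281] [236. 171.]
top dish 0.17 [ 0.5397 -0.2779  0.1732] [386. 178.]
top ball 0.56 [ 0.559  -0.2116  0.0292] [359. 177.]
top ball 0.26 [0.5695 0.1857 0.1258] [235. 170.]
top lug_b 0.89 [0.565  0.183  0.1262] [236. 172.]
top lever_pad 0.42 [ 0.5393 -0.2763  0.1708] [385. 178.]
top lever_pad 0.42 [ 0.2735 -0.2412  0.1377] [373. 265.]
side dish 0.97 [0.5705 0.185  0.1255] [272. 283.]
side ball 0.59 [0.5539 0.1971 0.136 ] [278. 285.]
side lug_b 0.79 [0.5721 0.1958 0.1273] [271. 286.]
top mid [233. 175.] lugB [236. 149.] ball [233. 174.]
side mid [279. 286.] lugB [243. 279.] ball [278. 284.]
```

View pics/c3.png

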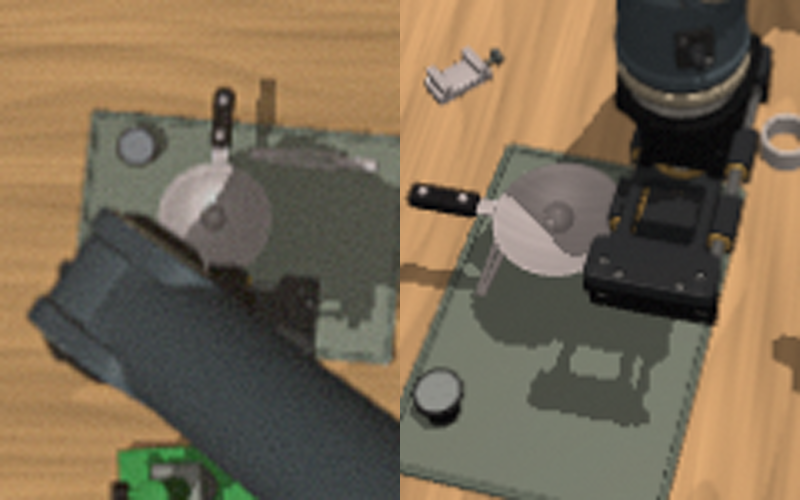

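The ball sits in the dish's middle: top (233,174), side (278,285), both as predicted for a level dish at the mat's middle. The free lug points over the far edge at (236,147), bystanders are in place, and the lever is down.

```bash
python3 -c "
from workcell import job
print(job.job_done())"
```

```text
the job is handed in; nothing more can be done
None
```

The job is handed in, with no verdict returned: the lever is down, and the dish is held still, about 115 mm up over the mat's middle, with the ball in its centre and the free lug over the far edge; the gripper body briefly touched part of the comparator (about 24 N) while taking the lug.

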